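# Fit the two-cup rotor on its keyed drive and load it with dishes

### The job

Take the dust plug out of the drive unit's hub and lay it aside on the worktop, well clear of the unit. Fit the two-cup rotor onto the hub: set its shaft in the bore and turn it until its flats meet the slot and it drops fully home. Then share all the dishes as evenly as they go between the two cups, stacked flat, at most two in a cup, and finish each stack with one of the two knobbed weights, sitting flat on top.

Things in the scene. Friction and masses are not known exactly. Their poses are not given: they have to be found in the camera images.
- drive: The fixed drive unit; origin at the middle of its underside, on the worktop. A white housing 130 x 130 x 26 mm; on it a dark round pedestal 42 mm across and a square steel hub 46 x 46 mm, its sides parallel to its slot, top 65 mm above the worktop. z up; the housing's -x face (black window, small grey knob) looks towards the robot. The hub is braked and does not turn.
- hub_mouth (a point): Centre of the hub's mouth, level with its top; axes of the drive. A round pilot recess, 27 mm across, 6 mm deep, mouth bevelled 3 mm; below it the bore is a slot 26.5 x 16.5 mm, 14 mm deeper. The slot's long direction is not known: within 0.6 rad (34 deg) either way of the drive's y axis, new at each start. Feel for it by turning the shaft in the recess under light pressure, or see it.
- rotor_knob (a point): Centre of the loose aluminium rotor's black knob: 26 mm (rotor x) x 20 mm (rotor y) x 34 mm high. Grip from above across the 20 mm; the rotor +y and -y sides are clear. Rotor: 0.55 to 0.8 kg, 209 mm along x, 75 mm wide, a round cup at each end of x. It stands level on its cups on the worktop, this point then 49 mm high. z up.
- shaft_tip (a point): End of the rotor's downward shaft, on its axis, 45.5 mm below rotor_knob. Steel with two opposite flats: 23 mm along rotor x, 14 mm across the flats (rotor y); fits the slot either way round. Flats out of line, the tip rests on the floor of the pilot recess (6 mm deep); within about 0.1 rad of the slot it drops a further 12.5 mm until the shoulder lies on the hub.
- rotor_shoulder (a point): Centre of the underside of the rotor's shoulder (44 mm across), 27 mm below rotor_knob, 18.5 mm above the shaft's tip. It coincides with hub_mouth when the rotor is fully home. Axes of the rotor as at rotor_knob.
- cup_a (a point): Centre of the floor (upper face) of the cup at the rotor's +x end, 70 mm from the shaft axis, 16 mm below the shoulder; floor disc 70 mm across, 6 mm thick. Four 8 mm steel posts with round tops rise 42 mm above the floor and leave a pocket 66 mm across; they stand 35 degrees off the rotor's x axis, so the +y and -y sides have 52 mm wide gaps for fingers.
- cup_b (a point): Centre of the floor (upper face) of the cup at the rotor's -x end, 70 mm from the shaft axis, 16 mm below the shoulder; floor disc 70 mm across, 6 mm thick. Four 8 mm steel posts with round tops rise 42 mm above the floor and leave a pocket 66 mm across; they stand 35 degrees off the rotor's x axis, so the +y and -y sides have 52 mm wide gaps for fingers.
- plug_c (a point): Middle of the knob of the rubber dust plug that stands in the hub's mouth at first, this point then 20 mm above the hub's top. A nose 22 mm across and 5 mm long (loose in the recess), a disc 44 mm across and 8 mm thick, a round grey knob 24 mm across and 24 mm high; 37 mm high in all. z up. The worktop from x = 0.40 to 0.60 m, y = -0.42 to 0.42 m bears only the things listed here.
- dish_1_c (a point): Centre (half-way up) of a closed round white dish 62 mm across, 16 mm high, 22 g; lies flat on the worktop at first. z is up. Two, three or four dishes are there (None: absent). All dishes are alike; either face may be up.
- dish_2_c (a point): Centre (half-way up) of a closed round white dish 62 mm across, 16 mm high, 22 g; lies flat on the worktop at first. z is up. Two, three or four dishes are there (None: absent). All dishes are alike; either face may be up.
- dish_3_c (a point): Centre (half-way up) of a closed round white dish 62 mm across, 16 mm high, 22 g; lies flat on the worktop at first. z is up. Two, three or four dishes are there (None: absent). All dishes are alike; either face may be up.
- dish_4_c (a point): Centre (half-way up) of a closed round white dish 62 mm across, 16 mm high, 22 g; lies flat on the worktop at first. z is up. Two, three or four dishes are there (None: absent). All dishes are alike; either face may be up.
- weight_1_c (a point): Half-way up a plain hold-down weight (about 0.1 kg): a steel disc 60 mm across, 12 mm thick, with a round black knob 22 mm across and 26 mm high on top of it (38 mm high in all). This point is on its axis 25 mm above its underside, the middle of the knob. z is up. There are two, alike.
- weight_2_c (a point): Half-way up a plain hold-down weight (about 0.1 kg): a steel disc 60 mm across, 12 mm thick, with a round black knob 22 mm across and 26 mm high on top of it (38 mm high in all). This point is on its axis 25 mm above its underside, the middle of the knob. z is up. There are two, alike.
There are look-alikes about, which are no part of the job. Leave any blue or yellow look-alike of the part that bears weight_1_c alone.

How it is judged:
By the outcome, as a careful person would: the job done as asked, in the order asked, and still so for the second after the job is handed in, with the robot touching nothing.
Of dish_1, dish_2, dish_3, dish_4 only 2 to 4 are there at a start; the rules pass over those that are not, and their reading is None.
At some moment in a run one of dish_1, dish_2, dish_3, dish_4, weight_1, weight_2 may be knocked a few centimetres aside while the robot is not near it.
Once in a run the grip may slacken for a moment while it holds something.
It also fails if it takes over 210 s, if anything falls off the work surface, if the arm or the gripper's body presses on something with over 40 N, if the wrist force passes 120 N, or if a joint passes its speed limit or range.

### The arm

A 6-joint arm with a two-finger parallel gripper is mounted at the origin on a cart in front of the work surface, level with it; the furniture and walls round the work are solid. World frame = base frame: x ahead of the robot, y to its left, z up, the work surface at z = 0. Lengths are in mm, angles in rad, forces in N, time in s.
With the tool pointing down it reaches from about 375 to 900 mm from the base axis. Payload 3.1 kg.
Tool frame: the origin (TCP) lies on the front face of the gripper's body, between the roots of the fingers; the fingertips stand 73 mm ahead of it and the grasp point (between the pads) lies 54 mm ahead of it; z points along the fingers, y is the line along which they close (so a half turn about z gives the same grasp; the last joint's range is limited). The gripper opens to 85 mm and grips with 20 to 120 N. Pads are 22 mm wide; open, the fingers measure 114 mm over their backs; the gripper's body (76 mm by 85 mm) begins 54 mm behind the grasp point. The pads swing forward as they close: fully open they stand 13 mm farther back than shut.
Start: joints at [-1.381, 0.527, 1.433, -0, 1.181, -0.178], TCP at [225.331, -582.944, 303.91] pointing down, gripper open.
Joint ranges: [-3.08, 3.08], [-0.75, 2.2], [0.22, 2.44], [-1.43, 4.57], [0, 2.65], [-2.85, 2.85]. Speed limits (rad/s): [2.79, 2.79, 3.14, 3.14, 3.14, 3.14].

### API

Orientations are given as a rotation vector (axis times angle).
In Python, from rig import observe, optics, bot, models gives the robot as it stands.
- The arm moves only by the tool play_rows, never from a script. Its argument "motion" is a list that holds one entry, the list of rows, each a list of 5 numbers: the opening, from -1 (shut) to 1 (fully open), then the shift along the tool's x, y, z each as a share of 0.2 m, from -1 to 1, then the turn about the tool's z as a share of 90 degrees, from -1 to 1. A call has 1 to 20 rows; each row is the pose to reach, as a shift and turn from the pose commanded when the call began, along the tool's axes at that moment; what a row does not reach only later rows make up. A row lasts 1/10 s, in which the tool goes at most 50 mm and 8.59 degrees, less where a joint would pass 70% of its speed; a pose out of reach is approached as far as the arm can. A call with a number of a shift or a turn outside -1 to 1 is refused whole. A call with a gripper value outside its range is refused whole. The fingers move at their own pace and stop on an object; "force" is the grip in N (left out, the last holds). Time passes only in rows, so rows that repeat a pose let the fingers close. It gives the time, the measured TCP pose, the force, the opening and the grip force at its end, in the units of the state.
- observe(): the state, without advancing time (a new reading comes with each control period).
- optics.snapshot(name): name is "scene" or "top" or "wrist"; returns the picture (480x640x3 uint8, red, green, blue); there is no depth.
- optics.camera_model(name): a dict with "fov_y" (degrees; the focal length in pixels is half the picture's height over the tangent of half this angle, whatever the lens; pixels are square), "cx", "cy" (the principal point, pixels), "rvec" (rotation vector, rad) and "tvec" (3), from world to camera coordinates, as OpenCV has them; the wrist camera has in their place "T_tool_cam" (4x4, takes a point from camera to tool coordinates, whose origin is the TCP and whose axes are the flange's). Camera axes: x right, y down, z forward; pixel columns grow to the right and rows downward; lengths in mm; the calibration is good to about 2 mm. A picture is of the moment at which its call begins: read the wrist's pose just before it. camera_model takes no time and is no camera call.
- bot.finish_job(): hands the job in; it is judged then, once.
Trained networks look in the newest picture that a camera, given by its name, has taken for a name from the list of things; names that differ only in an ending like _2 or _b are one class to them, and where a whole thing is asked for, a point or a joint stands for the part that bears it (a point fixed in the world has none). Each returns a list of dicts, best first, with "p" (0 to 1); they miss things now and then, are a little off and sometimes report something else, mostly with a low value. They report only what shows in the picture. A call takes as long as a camera call. They do not tell look-alikes from the thing itself.
- models.find_in(camera, label): "location" ([x, y, z] in mm, in world coordinates, good to about 4 mm: the middle of the surface that is visible of it).
- models.outline_of(camera, label): "mask" (480x640 bool, what is visible of it).
The state is a dict: "time_s": time; "joint_pos": joint angles; "qd": joint speeds; "joint_efforts": joint torques, N m; "tool_pos": TCP position; "ee_rot": TCP orientation; "force": force on the tool from outside, world axes, zero at the start; "torque": the same for the moment, N m; "gripper_width": finger opening in mm; "gripper_force": force on a finger pad.
Only numpy, scipy, OpenCV 4.12 (cv2) and the standard library are available. Lean on these libraries where they do the work, as an engineer would, in place of code of your own. Each camera call takes 0.05 s, during which the arm holds its last target. There are 200 camera calls.

## Working session

There is one attempt and no reset: what is moved stays moved. The work goes in short steps, Python scripts to look and compute and a tool call to move; the robot and the scene stay as the last step left them, time stands still between calls to the robot, and variables do not carry over. Pictures are saved under pics/ and viewed, at most 14 in all, crops included, and the job is handed in when it is done.

Besides the shell and the picture viewer there is one more tool, called after "Request:" by a JSON object that holds its "name" and its "arguments". play_rows: Moves the arm, as the interface text tells. Its arguments: {"type":"object","properties":{"motion":{"type":"array"},"force":{"type":"number"}},"required":["motion"]}

```bash
mkdir -p pics; ls
python3 - <<'E'
from rig import observe, optics, bot, models
import cv2,numpy as np
print(observe())
for n in ("top","scene","wrist"):
    im=optics.snapshot(n); cv2.imwrite(f"pics/{n}0.png",im[:,:,::-1]); m=optics.camera_model(n); print(n,{k:np.round(v,3).tolist() for k,v in m.items()})
for n in ("top","scene"):
  for l in ("drive","hub_mouth","rotor_knob","cup_a","plug_c","dish_1_c","weight_1_c"):
    print(n,l,[(np.round(d["location"]).tolist(),round(d["p"],2)) for d in models.find_in(n,l)])
E
```

```text
pics
{'time_s': 0.0, 'joint_pos': array([-1.38055028e+00,  5.28440658e-01,  1.43388874e+00, -3.10501604e-06,
        1.18139266e+00, -1.78487115e-01]), 'qd': array([-0.00141227, -0.00088265, -0.00104146, -0.00056311,  0.00015088,
        0.00031997]), 'joint_efforts': array([ 1.26522700e-04, -4.42346013e+01, -1.78023058e+01, -1.05995666e-04,
        8.34646431e-03,  8.56398003e-06]), 'tool_pos': array([ 225.19929108, -582.42481791,  302.95343489]), 'ee_rot': array([-3.08625713e+00, -5.75540439e-01,  2.41596469e-05]), 'force': array([ 0.30926268, -0.29046112, -0.58188562]), 'torque': array([-0.01459313, -0.04694115,  0.04911081]), 'gripper_force': 0.0, 'gripper_width': 85.1049761719124}
top {'fov_y': 44.828, 'cx': 320.921, 'cy': 236.017, 'rvec': [2.172, -2.113, 0.165], 'tvec': [-105.322, 494.478, 1499.999]}
scene {'fov_y': 53.616, 'cx': 321.107, 'cy': 230.86, 'rvec': [0.924, -2.415, 1.116], 'tvec': [318.789, 330.108, 1070.659]}
wrist {'fov_y': 66.862, 'cx': 313.899, 'cy': 243.825, 'T_tool_cam': [[0.0, -0.966, -0.258, 66.038], [1.0, 0.0, -0.0, -0.028], [0.0, -0.258, 0.966, -69.536], [0.0, 0.0, 0.0, 1.0]]}
top drive [([494.0, 36.0, 23.0], 0.67), ([431.0, -332.0, 18.0], 0.25)]
top hub_mouth [([488.0, 34.0, 25.0], 0.89)]
top rotor_knob [([568.0, 314.0, 7.0], 0.76), ([497.0, 36.0, 26.0], 0.19)]
top cup_a [([568.0, 310.0, 4.0], 0.63)]
top plug_c [([493.0, 34.0, 75.0], 0.67), ([432.0, -336.0, 19.0], 0.42)]
top dish_1_c [([430.0, -335.0, 14.0], 0.62)]
top weight_1_c [([458.0, -551.0, 13.0], 0.86), ([416.0, -438.0, 11.0], 0.83), ([542.0, -212.0, 12.0], 0.65)]
scene drive [([478.0, 57.0, 28.0], 0.65)]
scene hub_mouth [([479.0, 57.0, 29.0], 0.81)]
scene rotor_knob [([562.0, 337.0, 4.0], 0.67)]
scene cup_a [([566.0, 334.0, 9.0], 0.89)]
scene plug_c [([494.0, 43.0, 77.0], 0.52)]
scene dish_1_c [([429.0, 358.0, 15.0], 0.2)]
scene weight_1_c [([542.0, -205.0, 14.0], 0.63)]
```

View pics/top0.png

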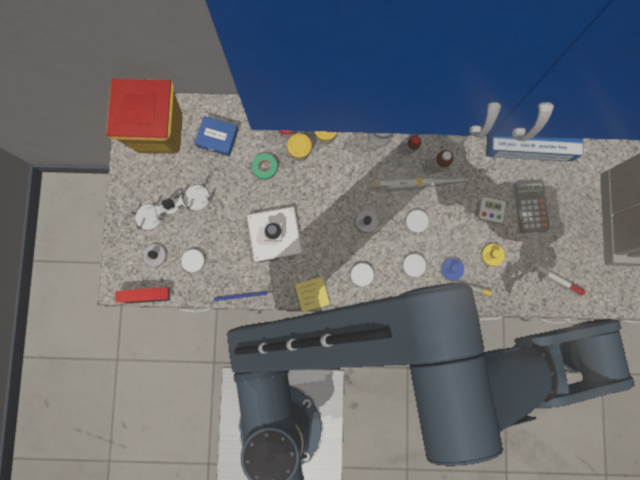

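View pics/scene0.png

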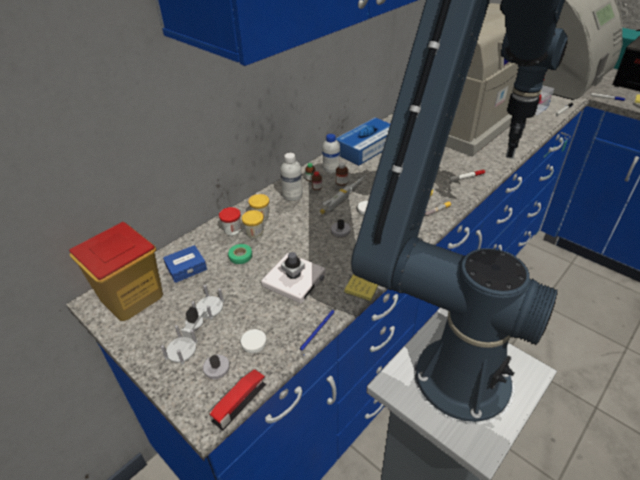

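The top view shows four white dishes at (193,260), (362,274), (414,265) and (417,221), and grey weights at (154,255) and (367,221). The rotor cups are at (148,217) and (197,197) with the knob at (168,204). The drive with its plug is at (273,232). The blue and yellow look-alikes are at (452,268) and (493,254).

```bash
cat > h.py <<'E'
from rig import observe, optics, bot, models
import cv2, numpy as np
from scipy.spatial.transform import Rotation as Ro
from scipy.optimize import least_squares
def pose():
    s=observe(); return Ro.from_rotvec(s["ee_rot"]).as_matrix(), np.array(s["tool_pos"])
def phi(R): return np.arctan2(R[1,0],R[0,0])
class Cam:
    def __init__(c,name,snap=True):
        c.name=name; m=optics.camera_model(name); R,p=pose()
        if snap: c.im=optics.snapshot(name)
        f=240/np.tan(np.radians(m["fov_y"])/2); c.K=np.array([[f,0,m["cx"]],[0,f,m["cy"]],[0,0,1]])
        if "T_tool_cam" in m:
            T=np.array(m["T_tool_cam"]); Rc=R@T[:3,:3]; c.o=R@T[:3,3]+p; c.Rw=Rc.T
        else:
            c.Rw=cv2.Rodrigues(np.array(m["rvec"],float))[0]; c.o=-c.Rw.T@np.array(m["tvec"])
    def proj(c,P):
        q=(np.atleast_2d(P)-c.o)@c.Rw.T@c.K.T; return q[:,:2]/q[:,2:]
    def at(c,u,v,z):
        d=c.Rw.T@np.linalg.inv(c.K)@np.array([u,v,1.]); return c.o+d*(z-c.o[2])/d[2]
    def save(c,n,crop=None,k=1):
        i=c.im[:,:,::-1]
        if crop: i=i[crop[1]:crop[3],crop[0]:crop[2]]
        cv2.imwrite(f"pics/{n}.png",cv2.resize(i,None,fx=k,fy=k))
    def sil(c,x,y,discs):   # discs: list of (r,z0,z1) -> mask
        m=np.zeros((480,640),np.uint8); a=np.linspace(0,2*np.pi,60)
        for r,z0,z1 in discs:
            P=np.array([[x+r*np.cos(t),y+r*np.sin(t),z] for z in (z0,z1) for t in a])
            cv2.fillPoly(m,[cv2.convexHull((c.proj(P)*16).round().astype(np.int32))],1,shift=4)
        return m
    def fit(c,mask,discs,z):  # centroid match of rendered silhouette
        cen=lambda m: np.array(np.nonzero(m)[::-1]).mean(1)
        t=cen(mask); p=c.at(*t,z)
        for _ in range(5):
            e=t-cen(c.sil(p[0],p[1],discs)); q=c.proj(p)[0]+e; p=c.at(*q,z)
        s=c.sil(p[0],p[1],discs)>0
        return p[:2], (s&mask).sum()/(s|mask).sum()
DISH=[(31,0,16)]; WEIGHT=[(30,0,12),(11,12,38)]
def objs(c,label,discs,zm):
    out=[]
    for d in models.outline_of(c.name,label):
        if d["mask"].sum()<60: continue
        p,iou=c.fit(d["mask"],discs,zm); col=c.im[d["mask"]].mean(0)
        out.append((p.round(1).tolist(),round(float(iou),2),round(d["p"],2),col.round().tolist()))
    return out
def plan(*T):   # targets (x,y,z_tcp,phi or None): share numbers per target from pose now
    R,p=pose(); f=phi(R); print("now",p.round(1),"phi",round(f,3),"w",round(observe()["gripper_width"],1))
    for x,y,z,ph in T:
        s=R.T@(np.array([x,y,z])-p)/200; t=0 if ph is None else -((ph-f+np.pi)%(2*np.pi)-np.pi)/(np.pi/2)
        print((x,y,z,ph),"->",s.round(4).tolist(),"turn",round(t,4))
E
python3 - <<'E'
from h import *
c=Cam("top")
for n,u,v,z in [("d",193,260,16),("d",362,274,16),("d",414,265,16),("d",417,221,16),("w",154,254,38),("w",368,220,38),("plugknob",273,231,97),("rk",168,204,66),("ca",148,217,6),("cb",197,197,6)]:
    print(n,c.at(u,v,z).round())
print(objs(c,"dish_1_c",DISH,16)); print(objs(c,"weight_1_c",WEIGHT,12))
plan((425,35,280,0.0),(425,35,280,0.8))
E
```

```text
d [427. 247.  16.]
d [ 402. -203.   16.]
d [ 429. -341.   16.]
d [ 549. -349.   16.]
w [437. 345.  38.]
w [ 544. -215.   38.]
plugknob [498.  30.  97.]
rk [566. 310.  66.]
ca [541. 378.   6.]
cb [600. 249.   6.]
[([430.2, -341.1], 0.9, 0.85, [190.0, 187.0, 186.0])]
[([463.8, -554.1], 0.89, 0.83, [185.0, 169.0, 90.0]), ([421.2, -444.9], 0.78, 0.81, [91.0, 105.0, 152.0]), ([570.7, 317.5], 0.17, 0.7, [165.0, 163.0, 159.0])]
now [ 225.3 -582.9  303.9] phi 0.369 w 85.2
(425, 35, 280, 0.0) -> [2.0451, -2.522, 0.1196] turn 0.2348
(425, 35, 280, 0.8) -> [2.0451, -2.522, 0.1196] turn -0.2745
```

Request:
{"name": "play_rows", "arguments": {"motion": [[[1,0.8,-0.8,0,0],[1,0.8,-0.8,0,0],[1,0.8,-0.8,0,0],[1,0.8,-0.8,0,0],[1,0.8,-0.8,0,0]]]}}

```text
time_s: 1.5
tool_pos: [317.4, -371.9, 303.9]
ee_rot: [-3.085, -0.579, 0.0]
force: [-0.4, -0.2, 0.2]
gripper_width: 85.5
gripper_force: 0.0
```

Request:
{"name": "play_rows", "arguments": {"motion": [[[1,0.8,-0.8,0,0],[1,0.8,-0.8,0,0],[1,0.8,-0.8,0,0],[1,0.8,-0.8,0,0],[1,0.8,-0.8,0,0]]]}}

```text
time_s: 2.0
tool_pos: [408.8, -165.8, 304.1]
ee_rot: [-3.087, -0.58, -0.0]
force: [0.3, 0.0, -0.7]
gripper_width: 85.7
gripper_force: 0.0
```

Request:
{"name": "play_rows", "arguments": {"motion": [[[1,0.78,-0.78,0,0.235],[1,0.78,-0.78,0,0.235],[1,0.78,-0.78,0,0.235],[1,0.78,-0.78,0,0.235],[1,0.78,-0.78,0,0.235],[1,0.78,-0.78,0,0.235]]]}}

```text
time_s: 2.6
tool_pos: [499.3, 36.6, 304.2]
ee_rot: [-3.141, -0.009, -0.004]
force: [0.5, 0.6, -0.1]
gripper_width: 85.5
gripper_force: 0.0
```

Run:
```python
from h import *
c=Cam("wrist"); c.save("w1")
print(pose()[1], phi(pose()[0]))
print(objs(c,"plug_c",[(22,65,73),(12,73,97)],73))
```

```text
[498.28641416  34.70326445 303.99110579] 0.004508663627402854
[([503.5, 36.5], 0.92, 0.83, [52.0, 51.0, 52.0])]
```

View pics/w1.png

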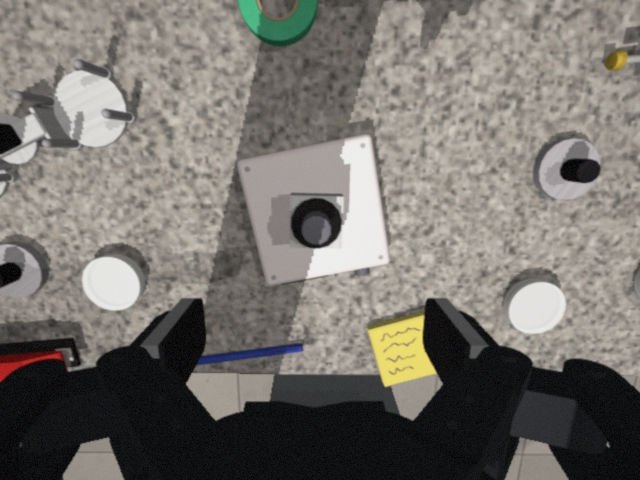

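Run:
```python
from h import *
c=Cam("wrist"); print(pose()[1])
print(o:=objs(c,"plug_c",[(22,65,73),(12,73,97)],73))
x,y=o[0][0]
plan((x,y,148,0),(x,y,230,0),(490,-125,230,0),(490,-125,90,0))
c=Cam("top"); print(objs(c,"plug_c",[(22,65,73),(12,73,97)],73))
```

```text
[497.4261638   32.50822283 303.82510677]
[([503.3, 36.5], 0.92, 0.87, [51.0, 49.0, 51.0]), ([450.3, 213.4], 0.82, 0.49, [211.0, 211.0, 208.0])]
now [497.3  31.9 303.8] phi -0.001 w 85.6
(503.3, 36.5, 148, 0) -> [0.0304, -0.0232, 0.7792] turn -0.0006
(503.3, 36.5, 230, 0) -> [0.0302, -0.0231, 0.3692] turn -0.0006
(490, -125, 230, 0) -> [-0.0356, 0.7845, 0.3695] turn -0.0006
(490, -125, 90, 0) -> [-0.0351, 0.7842, 1.0695] turn -0.0006
[]
```

Request:
{"name": "play_rows", "arguments": {"motion": [[[0.2,0.03,-0.023,0.5,0],[0.2,0.03,-0.023,0.5,0],[0.2,0.03,-0.023,0.78,0],[0.2,0.03,-0.023,0.78,0],[0.2,0.03,-0.023,0.78,0],[-1,0.03,-0.023,0.78,0],[-1,0.03,-0.023,0.78,0],[-1,0.03,-0.023,0.78,0],[-1,0.03,-0.023,0.78,0],[-1,0.03,-0.023,0.78,0],[-1,0.03,-0.023,0.78,0]]], "force": 40}}

```text
time_s: 4.0
tool_pos: [505.4, 36.8, 150.9]
ee_rot: [3.14, 0.0, 0.01]
force: [-0.9, -1.9, 8.8]
gripper_width: 22.5
gripper_force: 39.5
```

Request:
{"name": "play_rows", "arguments": {"motion": [[[-1,0,0,-0.2,0],[-1,0,0,-0.41,0],[-1,0,0,-0.41,0],[-1,-0.07,0.4,-0.41,0],[-1,-0.07,0.81,-0.41,0],[-1,-0.07,0.81,-0.41,0],[-1,-0.07,0.81,-0.2,0],[-1,-0.07,0.81,0.1,0],[-1,-0.07,0.81,0.22,0],[-1,-0.07,0.81,0.27,0],[-1,-0.07,0.81,0.3,0],[-1,-0.07,0.81,0.3,0],[-1,-0.07,0.81,0.3,0],[-1,-0.07,0.81,0.3,0]]]}}

```text
time_s: 5.4
tool_pos: [488.3, -124.1, 90.9]
ee_rot: [-3.141, -0.002, 0.003]
force: [-5.4, -1.3, 12.3]
gripper_width: 22.4
gripper_force: 41.2
```

Request:
{"name": "play_rows", "arguments": {"motion": [[[0.2,0,0,0,0],[0.2,0,0,0,0],[0.2,0,0,0,0],[0.2,0,0,-0.3,0],[0.2,0,0,-0.6,0],[0.2,0,0,-0.8,0],[0.2,0,-0.4,-0.8,0],[0.2,0,-0.81,-0.8,0],[0.2,0,-0.81,-0.8,0],[0.2,0,-0.81,-0.8,0],[0.2,0,-0.81,-0.8,0],[0.2,0,-0.81,-0.8,0],[0.2,0,-0.81,-0.8,0]]]}}

```text
time_s: 6.7
tool_pos: [490.1, 35.8, 247.8]
ee_rot: [3.141, -0.003, 0.0]
force: [0.3, 0.2, 0.2]
gripper_width: 50.9
gripper_force: 0.0
```

Run:
```python
from h import *
c=Cam("wrist"); print(pose()[1],phi(pose()[0]))
c.save("w2",(200,120,440,300),3.3); np.save("w2.npy",c.im)
print(objs(c,"plug_c",[(22,5,13),(12,13,37)],13)); print([ (d["location"],d["p"]) for d in models.find_in("wrist","hub_mouth")])
import json
```

```text
[490.10645619  35.74202963 247.73939553] -0.002459093273342977
[([485.9, -122.8], 0.9, 0.58, [63.0, 61.0, 63.0])]
[([506.3, 31.9, 24.5], 0.64)]
```

View pics/w2.png

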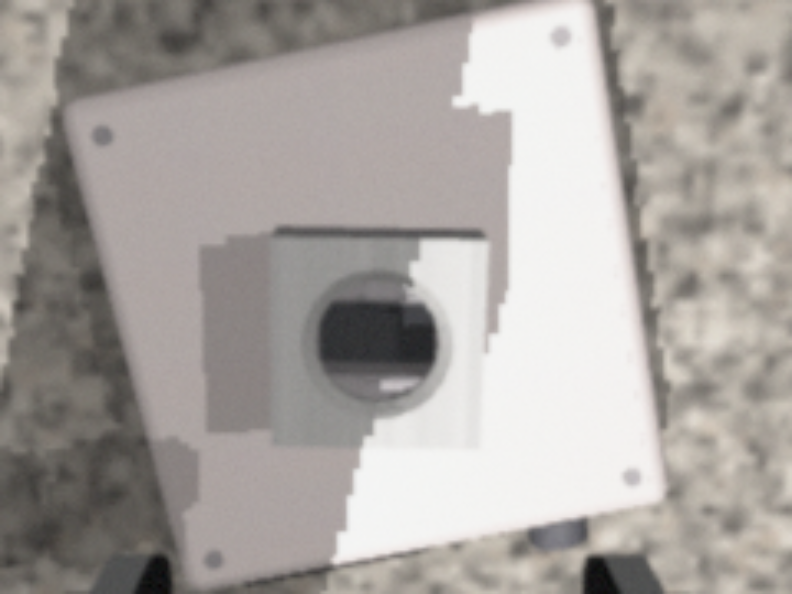

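Request:
{"name": "play_rows", "arguments": {"motion": [[[0.2,0.1,-0.2,-0.25,-0.095],[0.2,0.2,-0.5,-0.25,-0.19],[0.2,0.35,-0.75,-0.25,-0.285],[0.2,0.35,-1,-0.25,-0.38],[0.2,0.35,-1,-0.25,-0.475],[0.2,0.35,-1,-0.25,-0.57],[0.2,0.35,-1,-0.25,-0.665],[0.2,0.35,-1,-0.25,-0.8],[0.2,0.35,-1,-0.25,-0.8]]]}}

```text
time_s: 7.75
tool_pos: [560.1, 236.4, 297.5]
ee_rot: [-2.539, -1.85, 0.001]
force: [-0.4, -0.9, 0.5]
gripper_width: 51.3
gripper_force: 0.0
```

Request:
{"name": "play_rows", "arguments": {"motion": [[[0.2,0.33,-0.107,0,-0.095],[0.2,0.33,-0.107,0,-0.19],[0.2,0.33,-0.107,0,-0.285],[0.2,0.33,-0.107,0,-0.38],[0.2,0.33,-0.107,0,-0.47],[0.2,0.33,-0.107,0,-0.47],[0.2,0.33,-0.107,0,-0.47],[0.2,0.33,-0.107,0,-0.47]]]}}

```text
time_s: 8.55
tool_pos: [560.1, 306.1, 297.8]
ee_rot: [-1.708, -2.636, 0.0]
force: [-0.1, -0.2, 0.8]
gripper_width: 51.5
gripper_force: 0.0
```

Run:
```python
from h import *
# hub from w2 at its pose
c=Cam("wrist"); R,p=pose(); print(p,phi(R))
m=optics.camera_model("wrist"); T=np.array(m["T_tool_cam"])
R2=np.array([[1,0,0],[0,-1,0],[0,0,-1.]]); a=-0.0025; Rz=Ro.from_euler('z',a).as_matrix(); R2=Rz@R2
import copy
d=copy.copy(c); d.Rw=(R2@T[:3,:3]).T; d.o=R2@T[:3,3]+np.array([490.1,35.74,247.74])
g=lambda u,v:d.at(200+u/3.3-.35,120+v/3.3-.35,65)[:2]
C=np.array([g(272,235),g(488,239),g(482,450),g(272,446)]); print("corners",C.round(1).tolist(),"centre",C.mean(0),"sides",np.linalg.norm(C-np.roll(C,1,0),axis=1))
for i,j in((0,1),(3,2)): v=C[i]-C[j]; print("slot ang deg",np.degrees(np.arctan2(v[1],v[0])))
print("mouth",g(377,344))
c.save("w3")
ms=models.outline_of("wrist","rotor_knob"); print([(x["p"],x["mask"].sum()) for x in ms])
```

```text
[560.04127146 306.23310178 297.83972418] 1.9923716822232311
corners [[525.9, 56.9], [525.0, 11.6], [478.8, 11.9], [479.8, 58.0]] centre [502.37434527  34.58446778] sides [46.13725389 45.27956304 46.20774195 46.1081208 ]
slot ang deg 88.81569081991209
slot ang deg 88.7330943532908
mouth [502.58128163  34.90859374]
[(0.7, np.int64(10806))]
```

View pics/w3.png

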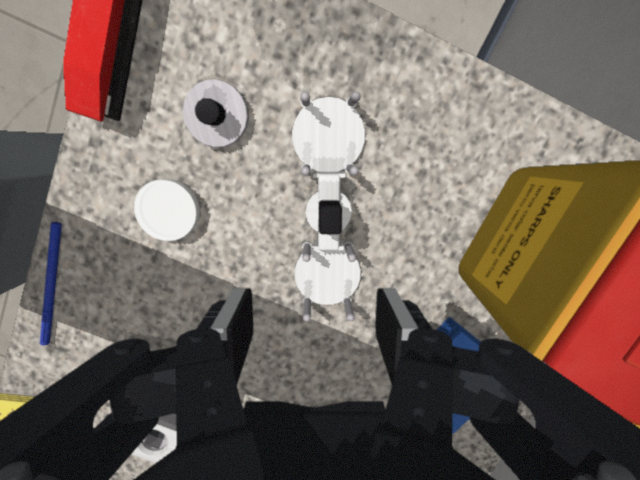

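The wrist view shows the rotor cups at (329,135) and (327,273) with the knob at (330,217). The sharps box on the right is well clear.

Run:
```python
from h import *
c=Cam("wrist")
A=c.at(328.8,135,6); B=c.at(327.5,274,6); v=A-B
print(A.round(1),B.round(1),np.linalg.norm(v),np.degrees(np.arctan2(v[1],v[0])))
im=c.im[180:250,300:360].astype(int).sum(2); ys,xs=np.nonzero(im<130); print(len(xs),xs.mean()+300,ys.mean()+180,xs.min()+300,xs.max()+300,ys.min()+180,ys.max()+180)
k=c.at(330,217,66); print("knob top",k, "cups mid",((A+B)/2).round(1))
ph=np.arctan2(v[1],v[0]); q=(k+(A+B)/2)/2
plan((q[0],q[1],200,ph),(q[0],q[1],108,ph))
```

```text
[542.5 381.8   6. ] [600. 254.   6.] 140.18558457173708 114.24744640157378
641 330.10140405616227 217.42121684867396 320 340 202 233
knob top [569.73710485 319.58906317  66.        ] cups mid [571.3 317.9   6. ]
now [559.9 306.4 297.9] phi 1.993 w 50.8
(np.float64(570.5005441783707), np.float64(318.7474753579519), 200, np.float64(1.9939941017032101)) -> [0.0345, 0.0734, 0.4895] turn -0.0004
(np.float64(570.5005441783707), np.float64(318.7474753579519), 108, np.float64(1.9939941017032101)) -> [0.0345, 0.0735, 0.9495] turn -0.0004
```

Request:
{"name": "play_rows", "arguments": {"motion": [[[0.2,0.035,0.073,0.25,0],[0.2,0.035,0.073,0.5,0],[0.2,0.035,0.073,0.75,0],[0.2,0.035,0.073,0.95,0],[0.2,0.035,0.073,0.95,0],[0.2,0.035,0.073,0.95,0],[-1,0.035,0.073,0.95,0],[-1,0.035,0.073,0.95,0],[-1,0.035,0.073,0.95,0],[-1,0.035,0.073,0.95,0],[-1,0.035,0.073,0.95,0],[-1,0.035,0.073,0.95,0],[-1,0.035,0.073,0.95,0]]], "force": 100}}

```text
time_s: 10.0
tool_pos: [570.5, 319.0, 111.5]
ee_rot: [1.703, 2.638, 0.002]
force: [-2.9, -1.8, 6.6]
gripper_width: 18.5
gripper_force: 99.3
```

Request:
{"name": "play_rows", "arguments": {"motion": [[[-1,0,0,-0.05,0],[-1,0,0,-0.1,0],[-1,0,0,-0.2,0],[-1,0,0,-0.3,0],[-1,0,0,-0.4,0],[-1,0,0,-0.5,0],[-1,0,0,-0.55,0],[-1,0,0,-0.55,0],[-1,0,0,-0.55,0]]]}}

```text
time_s: 10.9
tool_pos: [569.8, 318.8, 217.6]
ee_rot: [-1.704, -2.638, 0.001]
force: [0.2, 0.0, -6.6]
gripper_width: 18.1
gripper_force: 98.5
```

Request:
{"name": "play_rows", "arguments": {"motion": [[[-1,-0.1,-0.08,0,0],[-1,-0.24,-0.19,0,0],[-1,-0.4,-0.31,0,0],[-1,-0.578,-0.447,0,0],[-1,-0.75,-0.58,0,0.05],[-1,-0.9,-0.7,0,0.12],[-1,-1.0,-0.8,0,0.2],[-1,-1.0,-0.85,0,0.283],[-1,-1.0,-0.89,0,0.283],[-1,-1.0,-0.89,0,0.283],[-1,-1.0,-0.89,0,0.283],[-1,-1.0,-0.89,0,0.283]]]}}

```text
time_s: 12.1
tool_pos: [491.0, 64.1, 217.9]
ee_rot: [2.241, 2.2, 0.001]
force: [-0.1, -0.7, -6.6]
gripper_width: 18.1
gripper_force: 98.7
```

Run:
```python
from h import *
c=Cam("wrist"); print(pose()[1]); c.save("w4",(180,0,480,300),2)
plan((502.4,34.8,185,1.550),(502.4,34.8,170,1.55))
```

```text
[490.95331846  64.08969552 217.93090936]
now [491.   64.1 217.9] phi 1.552 w 18.4
(502.4, 34.8, 185, 1.55) -> [-0.1454, 0.0598, 0.1647] turn 0.0013
(502.4, 34.8, 170, 1.55) -> [-0.1454, 0.0597, 0.2397] turn 0.0013
```

View pics/w4.png

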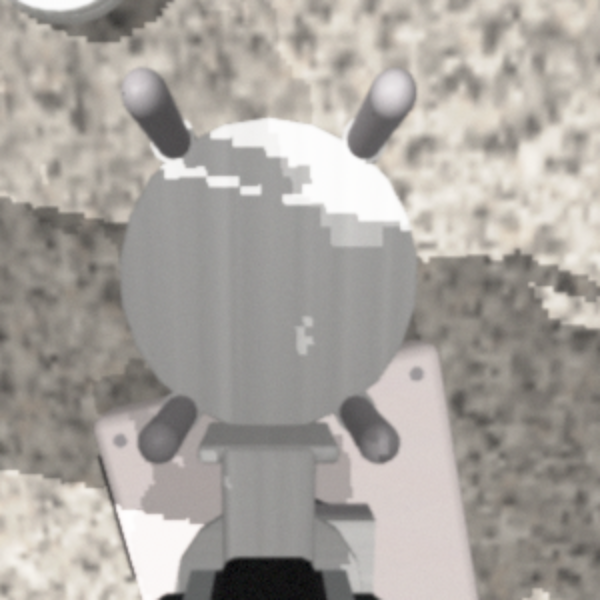

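Run:
```python
from h import *
c=Cam("wrist"); R,p=pose()
for u,v in ((314,135.5),(313.7,136.5)): 
    q=c.at(u,v,112.4); print((R.T@(q-p)).round(2))
for u,v in((180+120/2,136),(180+416/2,136)): print((R.T@(c.at(u,v,112.4)-p)).round(2))
```

```text
[ 70.64   0.84 105.51]
[ 70.2    0.71 105.51]
[ 70.4  -33.33 105.48]
[ 70.44  35.03 105.54]
```

Request:
{"name": "play_rows", "arguments": {"motion": [[[-1,-0.08,0.03,0,0],[-1,-0.145,0.06,0,0],[-1,-0.145,0.06,0,0],[-1,-0.145,0.06,0.08,0],[-1,-0.145,0.06,0.16,0],[-1,-0.145,0.06,0.2,0],[-1,-0.145,0.06,0.22,0],[-1,-0.145,0.06,0.235,0],[-1,-0.145,0.06,0.25,0],[-1,-0.145,0.06,0.26,0],[-1,-0.145,0.06,0.27,0],[-1,-0.145,0.06,0.28,0],[-1,-0.145,0.06,0.29,0],[-1,-0.145,0.06,0.3,0],[-1,-0.145,0.06,0.3,0],[-1,-0.145,0.06,0.3,0]]]}}

```text
time_s: 13.8
tool_pos: [502.2, 35.6, 158.4]
ee_rot: [-2.246, -2.196, -0.004]
force: [0.6, 6.3, -3.5]
gripper_width: 18.5
gripper_force: 99.3
```

Request:
{"name": "play_rows", "arguments": {"motion": [[[-1,0,0,0.01,0],[-1,0,0,0.02,0],[-1,0,0,0.03,0],[-1,0,0,0.03,0],[-1,0,0,0.03,0]]]}}

```text
time_s: 14.3
tool_pos: [502.2, 35.8, 154.5]
ee_rot: [2.245, 2.197, 0.005]
force: [-3.3, 8.6, 13.9]
gripper_width: 19.0
gripper_force: 102.0
```

Request:
{"name": "play_rows", "arguments": {"motion": [[[0,0,0,0,0],[0,0,0,0,0],[0,0,0,0,0],[0,0,0,0,0],[0,0,0,-0.1,0],[0,0,0,-0.3,0],[0,0,0,-0.55,0],[0,0,0,-0.75,0],[0,0,0,-0.75,0],[0,0,0,-0.75,0],[0,0,0,-0.75,0],[0,0,0,-0.75,0]]]}}

```text
time_s: 15.5
tool_pos: [500.8, 34.3, 300.2]
ee_rot: [-2.242, -2.196, 0.004]
force: [-0.3, -0.8, -0.5]
gripper_width: 42.6
gripper_force: 0.0
```

Run:
```python
from h import *
c=Cam("wrist"); R,p=pose(); print(p,phi(R)); c.save("w5")
d=objs(c,"dish_1_c",DISH,16); print(d)
print(objs(c,"weight_1_c",WEIGHT,12)); 
for x in models.find_in("wrist","cup_a"): print(x["location"],x["p"])
c=Cam("top"); c.save("t5")
```

```text
[500.95772745  34.25881704 300.28774907] 1.5498703193666166
[([425.1, 250.6], 0.53, 0.54, [153.0, 152.0, 150.0])]
[([546.8, -182.3], 0.07, 0.46, [115.0, 112.0, 112.0])]
[499.6, 50.6, 51.3] 0.85
```

View pics/w5.png

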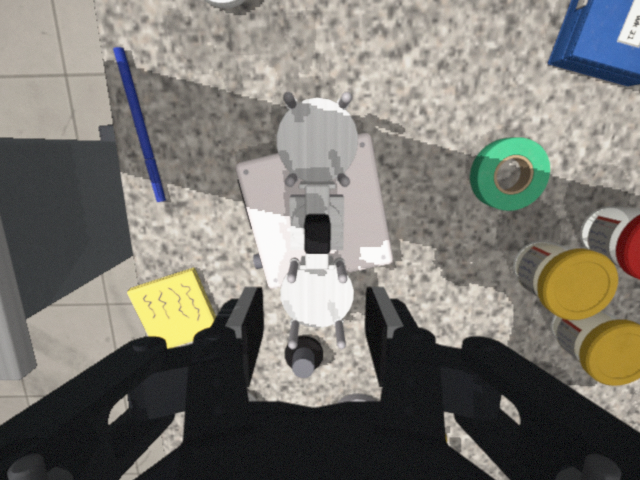

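Run:
```python
from h import *
c=Cam("wrist")
hsv=cv2.cvtColor(c.im,cv2.COLOR_RGB2GRAY)
A=c.at(317,138,49); B=c.at(317,295.5,49); v=A-B
print(A.round(1),B.round(1),np.linalg.norm(v),np.degrees(np.arctan2(v[1],v[0])),((A+B)/2).round(1))
print("ref axis 502.3,35.5 knob:",c.at(317.5,233,109))
for s in (1,-1): print(502.3+s*70*np.cos(1.55),35.3+s*70*np.sin(1.55))
plan((430,240,300,1.55))
```

```text
[505.9 107.   49. ] [503.3 -37.   49. ] 144.00071826992016 88.95429498654036 [504.6  35.   49. ]
ref axis 502.3,35.5 knob: [504.63218492  38.20641784 109.        ]
503.7556379462165 105.28486349325499
500.8443620537835 -34.684863493254994
now [501.6  34.2 301.3] phi 1.55 w 42.6
(430, 240, 300, 1.55) -> [1.0211, -0.3791, 0.0072] turn -0.0
```

Request:
{"name": "play_rows", "arguments": {"motion": [[[1,0.2,-0.07,0,0],[1,0.45,-0.17,0,0],[1,0.7,-0.26,0.1,0],[1,0.9,-0.34,0.2,0],[1,1,-0.38,0.2,0],[1,1,-0.38,0.2,0],[1,1,-0.38,0.2,0],[1,1,-0.38,0.2,0]]]}}

```text
time_s: 16.6
tool_pos: [430.6, 235.1, 262.2]
ee_rot: [2.245, 2.197, 0.001]
force: [-0.1, -1.1, -0.2]
gripper_width: 85.2
gripper_force: 0.0
```

```bash
cat > dish.py <<'E'
from h import *
import sys
label,discs,zm,zt=("dish_1_c",DISH,16,68) if sys.argv[1]=="d" else ("weight_1_c",WEIGHT,12,87)
c=Cam("wrist"); R,p=pose()
o=objs(c,label,discs,zm); print(o)
if len(sys.argv)>2: o=[x for x in o if np.hypot(x[0][0]-float(sys.argv[2]),x[0][1]-float(sys.argv[3]))<60]
if o:
    x,y=sorted(o,key=lambda t:-t[1])[0][0]; plan((x,y,zt,1.55 if len(sys.argv)<5 else float(sys.argv[4])))
else: plan()
E
python3 dish.py d
```

```text
[]
now [430.7 234.8 262.3] phi 1.548 w 85.5
```

```bash
cat >> h.py <<'E'
_o=objs
def objs(c,label,discs,zm):
    out=_o(c,label,discs,zm)
    if max([x[1] for x in out]+[0])>0.85: return out
    h=cv2.cvtColor(c.im,cv2.COLOR_RGB2HSV)
    for th in (120,140,160,180,200,215):
        b=((h[:,:,2]>th)&(h[:,:,1]<30)).astype(np.uint8)
        b=cv2.morphologyEx(b,cv2.MORPH_OPEN,np.ones((7,7)))
        n,l,s,_=cv2.connectedComponentsWithStats(b)
        for i in range(1,n):
            if 1200<s[i,4]<20000:
                p,iou=c.fit(l==i,discs,zm)
                if iou>0.85: out.append((p.round(1).tolist(),round(float(iou),2),th,s[i,4]))
    return out
E
python3 - <<'E'
from h import *
c=Cam("wrist"); c.save("w6")
print(objs(c,"dish_1_c",DISH,16)); print([(x["location"],x["p"]) for x in models.find_in("wrist","dish_1_c")])
E
```

```text
[([512.3, 76.4], 0.69, 0.75, [142.0, 141.0, 139.0]), ([422.5, 249.9], 0.87, 180, np.int32(4112)), ([425.1, 250.8], 0.91, 200, np.int32(3710)), ([425.1, 250.8], 0.9, 215, np.int32(3650))]
[]
```

View pics/w6.png

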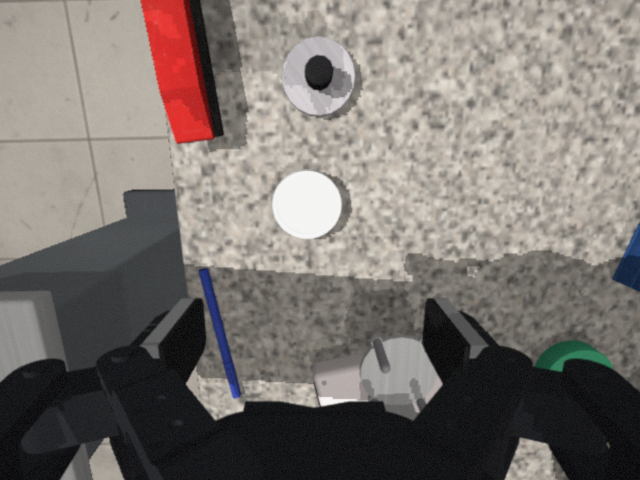

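Request:
{"name": "play_rows", "arguments": {"motion": [[[0.8,0.08,-0.03,0.1,0.095],[0.8,0.08,-0.03,0.25,0.19],[0.8,0.08,-0.03,0.4,0.285],[0.8,0.08,-0.03,0.55,0.38],[0.8,0.08,-0.03,0.7,0.475],[0.8,0.08,-0.03,0.75,0.57],[0.8,0.08,-0.03,0.75,0.665],[0.8,0.08,-0.03,0.75,0.76],[0.8,0.08,-0.03,0.75,0.855],[0.8,0.08,-0.03,0.75,0.95],[0.8,0.08,-0.03,0.75,1],[0.8,0.08,-0.03,0.85,1],[0.8,0.08,-0.03,0.95,1],[0.8,0.08,-0.03,0.965,1],[0.8,0.08,-0.03,0.965,1],[-0.2,0.08,-0.03,0.965,1],[-0.2,0.08,-0.03,0.965,1],[-0.2,0.08,-0.03,0.965,1],[-0.2,0.08,-0.03,0.965,1],[-0.2,0.08,-0.03,0.965,1]]], "force": 20}}

```text
time_s: 18.85
tool_pos: [424.6, 252.0, 69.7]
ee_rot: [-3.141, 0.032, -0.002]
force: [0.3, -1.5, 6.0]
gripper_width: 60.9
gripper_force: 22.1
```

Request:
{"name": "play_rows", "arguments": {"motion": [[[0.85,0,0,0,0],[0.85,0,0,0,0],[0.85,0,0,-0.1,-0.05],[0.85,0,0,-0.15,-0.14],[0.85,0,0,-0.15,-0.23],[0.85,0,0,-0.15,-0.32],[0.85,0,0,-0.15,-0.41],[0.85,0,0,-0.15,-0.5],[0.85,0,0,-0.15,-0.59],[0.85,0,0,-0.15,-0.68],[0.85,0,0,-0.15,-0.77],[0.85,0,0,-0.15,-0.86],[0.85,0,0,-0.15,-0.95],[0.85,0,0,-0.12,-1],[0.85,0,0,-0.02,-1],[0.85,0,0,0,-1],[0,0,0,0,-1],[0,0,0,0,-1],[0,0,0,0,-1],[0,0,0,0,-1]]], "force": 40}}

```text
time_s: 20.85
tool_pos: [424.4, 252.0, 69.4]
ee_rot: [2.244, 2.198, 0.001]
force: [-0.2, 0.4, -0.2]
gripper_width: 60.4
gripper_force: 43.1
```

Run:
```python
from h import *
s=observe(); print(s["force"].round(1),s["gripper_force"])
plan((424.6,252,200,1.55),(503.8,105.8,200,1.55),(503.8,105.8,125,1.55))
```

```text
[-0.2  0.4 -0.2] 43.07002007961273
now [424.4 252.   69.4] phi 1.55 w 60.4
(424.6, 252, 200, 1.55) -> [0.0002, 0.0015, -0.653] turn 0.0
(503.8, 105.8, 200, 1.55) -> [-0.7225, 0.4125, -0.6529] turn 0.0
(503.8, 105.8, 125, 1.55) -> [-0.7226, 0.4122, -0.2779] turn 0.0
```

Request:
{"name": "play_rows", "arguments": {"motion": [[[0,0,0,-0.15,0],[0,0,0,-0.35,0],[0,0,0,-0.55,0],[0,-0.05,0.03,-0.65,0],[0,-0.2,0.12,-0.65,0],[0,-0.4,0.23,-0.65,0],[0,-0.6,0.34,-0.65,0],[0,-0.723,0.412,-0.65,0],[0,-0.723,0.412,-0.65,0],[0,-0.723,0.412,-0.65,0],[0,-0.723,0.412,-0.6,0],[0,-0.723,0.412,-0.58,0],[0,-0.723,0.412,-0.56,0],[0,-0.723,0.412,-0.56,0],[0,-0.723,0.412,-0.56,0]]]}}

```text
time_s: 22.35
tool_pos: [503.4, 106.1, 180.7]
ee_rot: [-2.243, -2.199, 0.001]
force: [0.2, 0.3, -0.5]
gripper_width: 59.9
gripper_force: 43.5
```

Run:
```python
from h import *
c=Cam("wrist"); R,p=pose(); print(p,phi(R)); c.save("w7",(160,120,460,380),2)
# expected projections: posts of cup A for axis guess, dish circle
for s in (1,-1):
  for sy in (1,-1):
    q=np.array([503.8,105.8,89])+37*np.array([0,0,0.])
    a=1.55+np.radians(35*sy)+(0 if s==1 else np.pi); q[:2]+=37*np.array([np.cos(a),np.sin(a)])
    print(s,sy,((c.proj(q)[0]-[160,120])*2).round())
print(((c.proj([p[0],p[1],p[2]-69.4+16])[0]-[160,120])*2).round())
```

```text
[503.50870908 105.97905164 180.88252876] 1.550720084063265
1 1 [214. 216.]
1 -1 [401. 216.]
-1 1 [392. 454.]
-1 -1 [221. 454.]
[305. 418.]
```

View pics/w7.png

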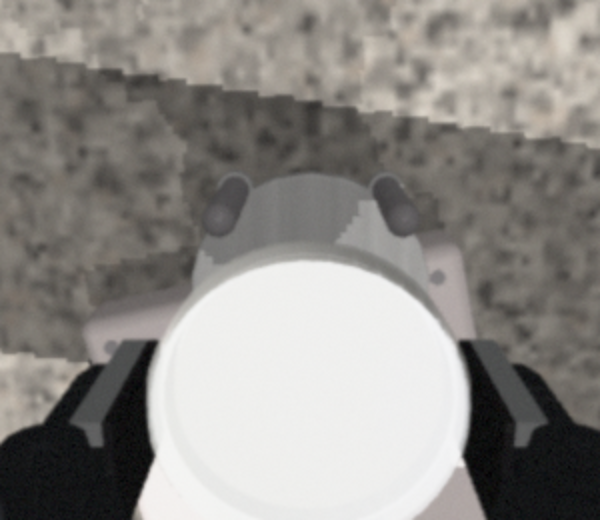

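Request:
{"name": "play_rows", "arguments": {"motion": [[[0,0,0,0.06,0],[0,0,0,0.12,0],[0,0,0,0.17,0],[0,0,0,0.21,0],[0,0,0,0.25,0],[0,0,0,0.28,0],[0,0,0,0.3,0],[0,0,0,0.315,0],[0,0,0,0.315,0],[0,0,0,0.315,0]]]}}

```text
time_s: 23.4
tool_pos: [503.6, 105.6, 118.1]
ee_rot: [2.244, 2.198, 0.0]
force: [-1.2, 0.2, -0.6]
gripper_width: 60.3
gripper_force: 43.6
```

Request:
{"name": "play_rows", "arguments": {"motion": [[[0.7,0,0,0,0],[0.7,0,0,0,0],[0.7,0,0,0,0],[0.7,0,0,-0.1,0],[0.7,0,0,-0.3,0],[0.7,0,0,-0.5,0],[0.7,-0.05,-0.02,-0.7,0],[0.7,-0.25,-0.1,-0.7,0],[0.7,-0.5,-0.2,-0.7,0],[0.7,-0.75,-0.3,-0.7,0],[0.7,-1,-0.4,-0.7,0]]]}}

```text
time_s: 24.5
tool_pos: [423.0, -83.3, 258.3]
ee_rot: [2.242, 2.199, 0.0]
force: [1.5, -0.4, -0.0]
gripper_width: 72.4
gripper_force: 0.0
```

Request:
{"name": "play_rows", "arguments": {"motion": [[[0.8,-0.25,-0.02,0,0],[0.8,-0.45,-0.04,0,0],[0.8,-0.56,-0.04,0,0],[0.8,-0.56,-0.04,0,0],[0.8,-0.56,-0.04,0,0],[0.8,-0.56,-0.04,0,0]]]}}

```text
time_s: 25.1
tool_pos: [413.2, -192.5, 257.7]
ee_rot: [-2.242, -2.198, -0.0]
force: [-0.6, 0.3, -0.4]
gripper_width: 76.8
gripper_force: 0.0
```

```bash
python3 dish.py d 402 -203
python3 - <<'E'
from h import *
c=Cam("top"); print("top",objs(c,"dish_1_c",DISH,16)); print(objs(c,"weight_1_c",WEIGHT,12)); c.save("t7")
E
```

```text
[([400.4, -201.0], 0.91, 0.65, [225.0, 224.0, 223.0]), ([544.3, -210.6], 0.83, 0.6, [132.0, 128.0, 130.0])]
now [ 413.5 -192.4  257.8] phi 1.552 w 76.7
(400.4, -201.0, 68, 1.55) -> [-0.0449, -0.0638, 0.9492] turn 0.0012
top [([428.0, -341.7], 0.91, 0.74, [188.0, 185.0, 184.0])]
[([422.4, -444.7], 0.87, 0.93, [99.0, 111.0, 154.0]), ([464.3, -553.5], 0.87, 0.57, [188.0, 171.0, 93.0])]
```

Request:
{"name": "play_rows", "arguments": {"motion": [[[0.8,-0.045,-0.064,0.1,0.095],[0.8,-0.045,-0.064,0.25,0.19],[0.8,-0.045,-0.064,0.4,0.285],[0.8,-0.045,-0.064,0.55,0.38],[0.8,-0.045,-0.064,0.7,0.475],[0.8,-0.045,-0.064,0.75,0.57],[0.8,-0.045,-0.064,0.75,0.665],[0.8,-0.045,-0.064,0.75,0.76],[0.8,-0.045,-0.064,0.75,0.855],[0.8,-0.045,-0.064,0.75,0.95],[0.8,-0.045,-0.064,0.75,1],[0.8,-0.045,-0.064,0.85,1],[0.8,-0.045,-0.064,0.93,1],[0.8,-0.045,-0.064,0.942,1],[0.8,-0.045,-0.064,0.942,1],[-0.2,-0.045,-0.064,0.942,1],[-0.2,-0.045,-0.064,0.942,1],[-0.2,-0.045,-0.064,0.942,1],[-0.2,-0.045,-0.064,0.942,1],[-0.2,-0.045,-0.064,0.942,1]]], "force": 20}}

```text
time_s: 27.35
tool_pos: [400.9, -202.7, 70.2]
ee_rot: [3.141, -0.033, 0.002]
force: [0.3, 1.2, 7.5]
gripper_width: 60.6
gripper_force: 22.1
```

Request:
{"name": "play_rows", "arguments": {"motion": [[[0.85,0,0,0,0],[0.85,0,0,0,0],[0.85,0,0,-0.1,-0.05],[0.85,0,0,-0.15,-0.14],[0.85,0,0,-0.15,-0.23],[0.85,0,0,-0.15,-0.32],[0.85,0,0,-0.15,-0.41],[0.85,0,0,-0.15,-0.5],[0.85,0,0,-0.15,-0.59],[0.85,0,0,-0.15,-0.68],[0.85,0,0,-0.15,-0.77],[0.85,0,0,-0.15,-0.86],[0.85,0,0,-0.15,-0.95],[0.85,0,0,-0.12,-1],[0.85,0,0,-0.02,-1],[0.85,0,0,0,-1],[0,0,0,0,-1],[0,0,0,0,-1],[0,0,0,0,-1],[0,0,0,0,-1]]], "force": 40}}

```text
time_s: 29.35
tool_pos: [400.8, -202.7, 70.0]
ee_rot: [2.244, 2.198, 0.0]
force: [0.3, -0.1, -0.8]
gripper_width: 59.6
gripper_force: 43.1
```

```bash
cat > go.py <<'E'
from h import *
import sys
A=(503.7,105.7); B=(500.8,-34.2)
s=observe(); p=s["tool_pos"]; print(s["force"].round(1),s["gripper_force"])
for n,(x,y) in (("A",A),("B",B)): print(n); plan((x,y,200,1.55),(x,y,182,1.55),(x,y,118.4,1.55),(x,y,134.4,1.55))
E
python3 go.py
```

```text
[ 0.3 -0.1 -0.8] 43.06631684303284
A
now [ 400.8 -202.7   70. ] phi 1.55 w 59.6
(503.7, 105.7, 200, 1.55) -> [1.5522, 0.4828, -0.6508] turn 0.0
(503.7, 105.7, 182, 1.55) -> [1.5522, 0.4827, -0.5608] turn 0.0
(503.7, 105.7, 118.4, 1.55) -> [1.5524, 0.4825, -0.2428] turn 0.0
(503.7, 105.7, 134.4, 1.55) -> [1.5524, 0.4825, -0.3228] turn 0.0
B
now [ 400.8 -202.7   70. ] phi 1.55 w 59.6
(500.8, -34.2, 200, 1.55) -> [0.8525, 0.4828, -0.6504] turn 0.0
(500.8, -34.2, 182, 1.55) -> [0.8526, 0.4827, -0.5604] turn 0.0
(500.8, -34.2, 118.4, 1.55) -> [0.8528, 0.4825, -0.2424] turn 0.0
(500.8, -34.2, 134.4, 1.55) -> [0.8527, 0.4826, -0.3224] turn 0.0
```

Request:
{"name": "play_rows", "arguments": {"motion": [[[0,0,0,-0.15,0],[0,0,0,-0.35,0],[0,0,0,-0.55,0],[0,0.05,0.03,-0.65,0],[0,0.2,0.12,-0.65,0],[0,0.4,0.23,-0.65,0],[0,0.6,0.34,-0.65,0],[0,0.8,0.45,-0.65,0],[0,0.853,0.483,-0.65,0],[0,0.853,0.483,-0.65,0],[0,0.853,0.483,-0.6,0],[0,0.853,0.483,-0.56,0],[0,0.853,0.483,-0.56,0]]]}}

```text
time_s: 30.65
tool_pos: [499.2, -35.1, 180.0]
ee_rot: [-2.245, -2.193, 0.003]
force: [0.3, -1.0, -0.6]
gripper_width: 59.7
gripper_force: 43.5
```

Request:
{"name": "play_rows", "arguments": {"motion": [[[0,0,0,0.06,0],[0,0,0,0.12,0],[0,0,0,0.17,0],[0,0,0,0.21,0],[0,0,0,0.25,0],[0,0,0,0.28,0],[0,0,0,0.3,0],[0,0,0,0.315,0],[0,0,0,0.315,0],[0,0,0,0.315,0]]]}}

```text
time_s: 31.65
tool_pos: [500.8, -34.0, 118.8]
ee_rot: [2.244, 2.198, 0.0]
force: [0.7, 0.2, -0.1]
gripper_width: 60.1
gripper_force: 43.5
```

Request:
{"name": "play_rows", "arguments": {"motion": [[[0.7,0,0,0,0],[0.7,0,0,0,0],[0.7,0,0,0,0],[0.7,0,0,-0.1,0],[0.7,0,0,-0.3,0],[0.7,0,0,-0.5,0],[0.7,-0.05,-0.02,-0.7,0],[0.7,-0.25,-0.05,-0.7,0],[0.7,-0.5,-0.1,-0.7,0],[0.7,-0.75,-0.15,-0.7,0],[0.7,-1,-0.2,-0.7,0]]]}}

```text
time_s: 32.75
tool_pos: [456.6, -231.8, 258.9]
ee_rot: [2.243, 2.198, 0.0]
force: [0.8, -1.0, 0.4]
gripper_width: 72.6
gripper_force: 0.0
```

Request:
{"name": "play_rows", "arguments": {"motion": [[[0.8,-0.25,-0.04,0,0],[0.8,-0.45,-0.075,0,0],[0.8,-0.51,-0.075,0,0],[0.8,-0.51,-0.075,0,0],[0.8,-0.51,-0.075,0,0],[0.8,-0.51,-0.075,0,0]]]}}

```text
time_s: 33.35
tool_pos: [440.2, -329.8, 258.3]
ee_rot: [-2.241, -2.199, -0.001]
force: [-0.1, -0.2, -0.7]
gripper_width: 76.8
gripper_force: 0.0
```

```bash
python3 dish.py d 430 -341
```

```text
[([429.5, -339.5], 0.93, 0.56, [218.0, 217.0, 216.0])]
now [ 440.4 -330.1  258.5] phi 1.552 w 76.5
(429.5, -339.5, 68, 1.55) -> [-0.049, -0.0532, 0.9525] turn 0.0014
```

Request:
{"name": "play_rows", "arguments": {"motion": [[[0.8,-0.05,-0.053,0.1,0.095],[0.8,-0.05,-0.053,0.25,0.19],[0.8,-0.05,-0.053,0.4,0.285],[0.8,-0.05,-0.053,0.55,0.38],[0.8,-0.05,-0.053,0.7,0.475],[0.8,-0.05,-0.053,0.75,0.57],[0.8,-0.05,-0.053,0.75,0.665],[0.8,-0.05,-0.053,0.75,0.76],[0.8,-0.05,-0.053,0.75,0.855],[0.8,-0.05,-0.053,0.75,0.95],[0.8,-0.05,-0.053,0.75,1],[0.8,-0.05,-0.053,0.85,1],[0.8,-0.05,-0.053,0.93,1],[0.8,-0.05,-0.053,0.944,1],[0.8,-0.05,-0.053,0.944,1],[-0.2,-0.05,-0.053,0.944,1],[-0.2,-0.05,-0.053,0.944,1],[-0.2,-0.05,-0.053,0.944,1],[-0.2,-0.05,-0.053,0.944,1],[-0.2,-0.05,-0.053,0.944,1]]], "force": 20}}

```text
time_s: 35.45
tool_pos: [429.7, -341.8, 70.6]
ee_rot: [3.141, -0.033, 0.002]
force: [1.5, 2.3, 7.1]
gripper_width: 60.5
gripper_force: 22.1
```

Request:
{"name": "play_rows", "arguments": {"motion": [[[0.85,0,0,0,0],[0.85,0,0,0,0],[0.85,0,0,-0.1,-0.05],[0.85,0,0,-0.15,-0.14],[0.85,0,0,-0.15,-0.23],[0.85,0,0,-0.15,-0.32],[0.85,0,0,-0.15,-0.41],[0.85,0,0,-0.15,-0.5],[0.85,0,0,-0.15,-0.59],[0.85,0,0,-0.15,-0.68],[0.85,0,0,-0.15,-0.77],[0.85,0,0,-0.15,-0.86],[0.85,0,0,-0.15,-0.95],[0.85,0,0,-0.12,-1],[0.85,0,0,-0.02,-1],[0.85,0,0,0,-1],[0,0,0,0,-1],[0,0,0,0,-1],[0,0,0,0,-1],[0,0,0,0,-1]]], "force": 40}}

```text
time_s: 37.45
tool_pos: [429.5, -342.0, 70.2]
ee_rot: [2.244, 2.198, -0.0]
force: [0.1, 0.4, -0.7]
gripper_width: 59.7
gripper_force: 43.1
```

```bash
python3 go.py
```

```text
[ 0.1  0.4 -0.7] 43.066200613975525
A
now [ 429.5 -342.    70.2] phi 1.55 w 59.7
(503.7, 105.7, 200, 1.55) -> [2.245, 0.3247, -0.6505] turn 0.0
(503.7, 105.7, 182, 1.55) -> [2.245, 0.3247, -0.5605] turn 0.0
(503.7, 105.7, 118.4, 1.55) -> [2.2453, 0.3244, -0.2425] turn 0.0
(503.7, 105.7, 134.4, 1.55) -> [2.2452, 0.3245, -0.3225] turn 0.0
B
now [ 429.5 -342.    70.2] phi 1.55 w 59.7
(500.8, -34.2, 200, 1.55) -> [1.5453, 0.3247, -0.6499] turn 0.0
(500.8, -34.2, 182, 1.55) -> [1.5454, 0.3247, -0.5599] turn 0.0
(500.8, -34.2, 118.4, 1.55) -> [1.5457, 0.3245, -0.2419] turn 0.0
(500.8, -34.2, 134.4, 1.55) -> [1.5456, 0.3245, -0.3219] turn 0.0
```

Request:
{"name": "play_rows", "arguments": {"motion": [[[0,0,0,-0.15,0],[0,0,0,-0.35,0],[0,0,0,-0.55,0],[0,0.05,0.02,-0.65,0],[0,0.2,0.06,-0.65,0],[0,0.4,0.12,-0.65,0],[0,0.6,0.18,-0.65,0],[0,0.8,0.25,-0.65,0],[0,1,0.325,-0.65,0]]]}}

```text
time_s: 38.35
tool_pos: [498.6, -141.6, 200.1]
ee_rot: [2.245, 2.197, 0.0]
force: [-0.2, -0.7, -0.2]
gripper_width: 60.2
gripper_force: 43.4
```

Request:
{"name": "play_rows", "arguments": {"motion": [[[0,0.2,0,0,0],[0,0.4,0,0,0],[0,0.5,0,0,0],[0,0.545,0,0,0],[0,0.545,0,0,0],[0,0.545,0,0,0],[0,0.545,0,0.06,0],[0,0.545,0,0.12,0],[0,0.545,0,0.17,0],[0,0.545,0,0.22,0],[0,0.545,0,0.26,0],[0,0.545,0,0.29,0],[0,0.545,0,0.31,0],[0,0.545,0,0.323,0],[0,0.545,0,0.323,0],[0,0.545,0,0.323,0]]]}}

```text
time_s: 39.95
tool_pos: [500.9, -34.1, 135.4]
ee_rot: [2.244, 2.198, 0.001]
force: [-0.2, 0.5, -0.2]
gripper_width: 59.7
gripper_force: 43.5
```

Request:
{"name": "play_rows", "arguments": {"motion": [[[0.7,0,0,0,0],[0.7,0,0,0,0],[0.7,0,0,0,0],[0.7,0,0,-0.1,0],[0.7,0,0,-0.3,0],[0.7,0,0,-0.5,0],[0.7,-0.05,0.02,-0.61,0],[0.7,-0.25,0.05,-0.61,0],[0.7,-0.5,0.1,-0.61,0],[0.7,-0.75,0.15,-0.61,0],[0.7,-1,0.2,-0.61,0]]]}}

```text
time_s: 41.05
tool_pos: [536.1, -233.6, 257.4]
ee_rot: [2.244, 2.198, 0.0]
force: [1.4, 1.1, 0.5]
gripper_width: 72.7
gripper_force: 0.0
```

Request:
{"name": "play_rows", "arguments": {"motion": [[[0.8,-0.25,0.05,0,0],[0.8,-0.45,0.1,0,0],[0.8,-0.54,0.1,0,0],[0.8,-0.54,0.1,0,0],[0.8,-0.54,0.1,0,0],[0.8,-0.54,0.1,0,0]]]}}

```text
time_s: 41.65
tool_pos: [553.4, -338.1, 256.9]
ee_rot: [-2.241, -2.198, -0.001]
force: [1.5, 0.3, 0.2]
gripper_width: 76.7
gripper_force: 0.0
```

```bash
python3 dish.py d 549 -349
```

```text
[([548.4, -349.1], 0.93, 160, np.int32(3774)), ([548.9, -348.5], 0.89, 180, np.int32(3581)), ([549.2, -348.4], 0.86, 200, np.int32(3460))]
now [ 553.8 -338.3  257.2] phi 1.552 w 76.8
(548.4, -349.1, 68, 1.55) -> [-0.0555, -0.0251, 0.9461] turn 0.0013
```

Request:
{"name": "play_rows", "arguments": {"motion": [[[0.8,-0.055,-0.025,0.1,0.095],[0.8,-0.055,-0.025,0.25,0.19],[0.8,-0.055,-0.025,0.4,0.285],[0.8,-0.055,-0.025,0.55,0.38],[0.8,-0.055,-0.025,0.7,0.475],[0.8,-0.055,-0.025,0.75,0.57],[0.8,-0.055,-0.025,0.75,0.665],[0.8,-0.055,-0.025,0.75,0.76],[0.8,-0.055,-0.025,0.75,0.855],[0.8,-0.055,-0.025,0.75,0.95],[0.8,-0.055,-0.025,0.75,1],[0.8,-0.055,-0.025,0.85,1],[0.8,-0.055,-0.025,0.93,1],[0.8,-0.055,-0.025,0.938,1],[0.8,-0.055,-0.025,0.938,1],[-0.2,-0.055,-0.025,0.938,1],[-0.2,-0.055,-0.025,0.938,1],[-0.2,-0.055,-0.025,0.938,1],[-0.2,-0.055,-0.025,0.938,1],[-0.2,-0.055,-0.025,0.938,1]]], "force": 20}}

```text
time_s: 43.75
tool_pos: [549.0, -351.6, 70.3]
ee_rot: [3.141, -0.033, 0.002]
force: [0.3, 0.1, 4.7]
gripper_width: 60.7
gripper_force: 22.1
```

Request:
{"name": "play_rows", "arguments": {"motion": [[[0.85,0,0,0,0],[0.85,0,0,0,0],[0.85,0,0,-0.1,-0.05],[0.85,0,0,-0.15,-0.14],[0.85,0,0,-0.15,-0.23],[0.85,0,0,-0.15,-0.32],[0.85,0,0,-0.15,-0.41],[0.85,0,0,-0.15,-0.5],[0.85,0,0,-0.15,-0.59],[0.85,0,0,-0.15,-0.68],[0.85,0,0,-0.15,-0.77],[0.85,0,0,-0.15,-0.86],[0.85,0,0,-0.15,-0.95],[0.85,0,0,-0.12,-1],[0.85,0,0,-0.02,-1],[0.85,0,0,0,-1],[0,0,0,0,-1],[0,0,0,0,-1],[0,0,0,0,-1],[0,0,0,0,-1]]], "force": 40}}

```text
time_s: 45.75
tool_pos: [548.8, -351.5, 70.1]
ee_rot: [2.244, 2.197, 0.0]
force: [0.7, 0.7, -0.2]
gripper_width: 59.6
gripper_force: 43.1
```

```bash
python3 go.py|head -5
python3 - <<'E'
from h import *
c=Cam("top"); c.save("t8"); print(objs(c,"weight_1_c",WEIGHT,12))
E
```

```text
[ 0.7  0.7 -0.2] 43.0663937330246
A
now [ 548.8 -351.5   70.1] phi 1.55 w 59.6
(503.7, 105.7, 200, 1.55) -> [2.2802, -0.2726, -0.6513] turn 0.0
(503.7, 105.7, 182, 1.55) -> [2.2803, -0.2727, -0.5613] turn 0.0
[([462.7, -554.3], 0.9, 0.81, [182.0, 166.0, 90.0]), ([419.8, -443.2], 0.83, 0.75, [88.0, 102.0, 146.0])]
```

Request:
{"name": "play_rows", "arguments": {"motion": [[[0,0,0,-0.15,0],[0,0,0,-0.35,0],[0,0,0,-0.55,0],[0,0.05,-0.02,-0.65,0],[0,0.2,-0.06,-0.65,0],[0,0.4,-0.12,-0.65,0],[0,0.6,-0.18,-0.65,0],[0,0.8,-0.25,-0.65,0],[0,1,-0.273,-0.65,0]]]}}

```text
time_s: 46.75
tool_pos: [496.5, -148.5, 199.7]
ee_rot: [-2.245, -2.196, 0.001]
force: [0.8, 0.4, 0.7]
gripper_width: 59.9
gripper_force: 43.4
```

Request:
{"name": "play_rows", "arguments": {"motion": [[[0,0.2,0,0,0],[0,0.4,0,0,0],[0,0.6,0,0,0],[0,0.8,0,0,0],[0,0.9,0,0,0]]]}}

```text
time_s: 47.25
tool_pos: [501.2, 32.7, 199.8]
ee_rot: [-2.241, -2.201, -0.0]
force: [1.3, -0.4, -0.9]
gripper_width: 59.7
gripper_force: 43.4
```

Request:
{"name": "play_rows", "arguments": {"motion": [[[0,0.2,0,0,0],[0,0.35,0,0,0],[0,0.38,0,0,0],[0,0.38,0,0,0],[0,0.38,0,0,0],[0,0.38,0,0,0],[0,0.38,0,0.06,0],[0,0.38,0,0.12,0],[0,0.38,0,0.17,0],[0,0.38,0,0.22,0],[0,0.38,0,0.26,0],[0,0.38,0,0.29,0],[0,0.38,0,0.31,0],[0,0.38,0,0.323,0],[0,0.38,0,0.323,0],[0,0.38,0,0.323,0]]]}}

```text
time_s: 48.85
tool_pos: [503.6, 105.8, 135.1]
ee_rot: [2.244, 2.198, 0.001]
force: [0.0, 0.4, -0.1]
gripper_width: 59.7
gripper_force: 43.6
```

Request:
{"name": "play_rows", "arguments": {"motion": [[[0.7,0,0,0,0],[0.7,0,0,0,0],[0.7,0,0,0,0],[0.7,0,0,-0.1,0],[0.7,0,0,-0.3,0],[0.7,0,0,-0.5,0],[0.7,0.05,-0.02,-0.61,0],[0.7,0.25,-0.05,-0.61,0],[0.7,0.5,-0.1,-0.61,0],[0.7,0.75,-0.2,-0.61,0],[0.7,1,-0.3,-0.61,0],[0.2,1,-0.32,-0.61,0],[0.2,1,-0.32,-0.61,0],[0.2,1,-0.32,-0.61,0],[0.2,1,-0.32,-0.61,0]]]}}

```text
time_s: 50.35
tool_pos: [444.4, 305.7, 256.9]
ee_rot: [2.246, 2.196, -0.0]
force: [-0.8, 0.4, -0.3]
gripper_width: 50.8
gripper_force: 0.0
```

```bash
python3 dish.py w 437 345
python3 - <<'E'
from h import *
c=Cam("wrist",True); c.save("w9")
E
```

```text
[([221.8, 497.0], 0.85, 140, np.int32(1464))]
now [444.5 305.7 256.9] phi 1.547 w 50.8
```

View pics/w9.png

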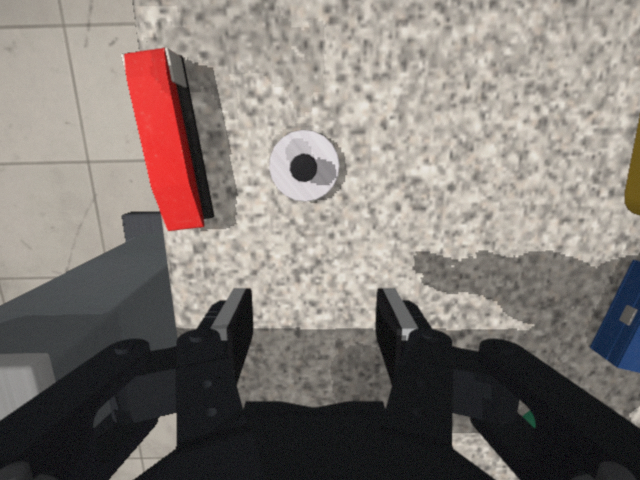

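Run:
```python
from h import *
c=Cam("wrist")
k=c.at(303.5,167,38); d=c.at(305,165,12); print(k,d); q=(k+d)/2
plan((q[0],q[1],86.5,1.55))
```

```text
[438.24160431 356.30392979  38.        ] [438.80058127 356.5746871   12.        ]
now [444.3 306.  256.9] phi 1.548 w 51.1
(np.float64(438.52109279131935), np.float64(356.43930844496265), 86.5, 1.55) -> [0.2517, -0.0349, 0.8521] turn -0.0013
```

Request:
{"name": "play_rows", "arguments": {"motion": [[[0.1,0.1,-0.035,0.1,0.095],[0.1,0.252,-0.035,0.2,0.19],[0.1,0.252,-0.035,0.3,0.285],[0.1,0.252,-0.035,0.4,0.38],[0.1,0.252,-0.035,0.5,0.475],[0.1,0.252,-0.035,0.55,0.57],[0.1,0.252,-0.035,0.55,0.665],[0.1,0.252,-0.035,0.55,0.76],[0.1,0.252,-0.035,0.55,0.855],[0.1,0.252,-0.035,0.6,0.95],[0.1,0.252,-0.035,0.68,1],[0.1,0.252,-0.035,0.76,1],[0.1,0.252,-0.035,0.82,1],[0.1,0.252,-0.035,0.83,1],[-0.8,0.252,-0.035,0.83,1],[-0.8,0.252,-0.035,0.83,1],[-0.8,0.252,-0.035,0.83,1],[-0.8,0.252,-0.035,0.83,1],[-0.8,0.252,-0.035,0.83,1],[-0.8,0.252,-0.035,0.83,1]]], "force": 20}}

```text
time_s: 52.55
tool_pos: [437.8, 357.8, 91.4]
ee_rot: [-3.141, 0.032, -0.001]
force: [0.2, -0.6, 2.2]
gripper_width: 21.5
gripper_force: 20.1
```

Request:
{"name": "play_rows", "arguments": {"motion": [[[0,0,0,0,0],[0,0,0,0,0],[0,0,0,0,-0.05],[0,0,0,0,-0.14],[0,0,0,0,-0.23],[0,0,0,0,-0.32],[0,0,0,0,-0.41],[0,0,0,0,-0.5],[0,0,0,0,-0.59],[0,0,0,0,-0.68],[0,0,0,0,-0.77],[0,0,0,0,-0.86],[0,0,0,0,-0.95],[0,0,0,0,-1],[0,0,0,0,-1],[-0.8,0,0,0,-1],[-0.8,0,0,0,-1],[-0.8,0,0,0,-1],[-0.8,0,0,0,-1],[-0.8,0,0,0,-1]]], "force": 60}}

```text
time_s: 54.55
tool_pos: [437.7, 357.6, 91.1]
ee_rot: [2.245, 2.198, 0.0]
force: [-0.4, 0.6, 2.8]
gripper_width: 19.8
gripper_force: 58.9
```

```bash
python3 go.py|head -5
```

```text
[-0.4  0.6  2.8] 58.91135931015015
A
now [437.7 357.6  91.1] phi 1.55 w 19.8
(503.7, 105.7, 200, 1.55) -> [-1.2522, 0.3566, -0.5445] turn -0.0003
(503.7, 105.7, 182, 1.55) -> [-1.2523, 0.3566, -0.4545] turn -0.0003
```

Request:
{"name": "play_rows", "arguments": {"motion": [[[-0.8,0,0,-0.15,0],[-0.8,0,0,-0.35,0],[-0.8,0,0,-0.55,0],[-0.8,-0.05,0.02,-0.65,0],[-0.8,-0.2,0.06,-0.65,0],[-0.8,-0.4,0.12,-0.65,0],[-0.8,-0.6,0.18,-0.65,0],[-0.8,-0.8,0.25,-0.65,0],[-0.8,-1,0.3,-0.65,0]]]}}

```text
time_s: 55.45
tool_pos: [494.0, 154.8, 220.7]
ee_rot: [2.244, 2.198, 0.001]
force: [0.4, 0.4, -0.9]
gripper_width: 19.5
gripper_force: 58.8
```

Request:
{"name": "play_rows", "arguments": {"motion": [[[-0.8,-0.15,0.03,0,0],[-0.8,-0.252,0.057,0,0],[-0.8,-0.252,0.057,0,0],[-0.8,-0.252,0.057,0,0],[-0.8,-0.252,0.057,0,0],[-0.8,-0.252,0.057,0.06,0],[-0.8,-0.252,0.057,0.12,0],[-0.8,-0.252,0.057,0.16,0],[-0.8,-0.252,0.057,0.19,0],[-0.8,-0.252,0.057,0.21,0],[-0.8,-0.252,0.057,0.23,0],[-0.8,-0.252,0.057,0.24,0],[-0.8,-0.252,0.057,0.245,0],[-0.8,-0.252,0.057,0.245,0],[-0.8,-0.252,0.057,0.245,0]]]}}

```text
time_s: 56.95
tool_pos: [503.8, 105.9, 172.5]
ee_rot: [2.244, 2.198, 0.001]
force: [-1.3, 0.7, 3.6]
gripper_width: 19.8
gripper_force: 59.2
```

Request:
{"name": "play_rows", "arguments": {"motion": [[[0,0,0,0,0],[0,0,0,0,0],[0,0,0,0,0],[0,0,0,-0.1,0],[0,0,0,-0.3,0],[0,-0.05,0.02,-0.42,0],[0,-0.25,0.05,-0.42,0],[0,-0.5,0.1,-0.42,0],[0,-0.75,0.15,-0.42,0],[0,-1,0.2,-0.42,0]]]}}

```text
time_s: 57.95
tool_pos: [539.3, -93.8, 256.0]
ee_rot: [2.244, 2.198, 0.0]
force: [-0.3, -0.1, -0.3]
gripper_width: 43.2
gripper_force: 0.0
```

Request:
{"name": "play_rows", "arguments": {"motion": [[[0.1,-0.25,0.03,0,0],[0.1,-0.45,0.06,0,0],[0.1,-0.6,0.06,0,0],[0.1,-0.6,0.06,0,0],[0.1,-0.6,0.06,0,0],[0.1,-0.6,0.06,0,0],[0.1,-0.6,0.06,0,0]]]}}

```text
time_s: 58.65
tool_pos: [548.5, -210.8, 255.8]
ee_rot: [-2.242, -2.2, -0.0]
force: [0.5, 0.8, 1.0]
gripper_width: 47.0
gripper_force: 0.0
```

```bash
python3 dish.py w 544 -212
python3 - <<'E'
from h import *
c=Cam("wrist",True); c.save("w10")
E
```

```text
[([545.7, -211.2], 0.94, 0.77, [154.0, 150.0, 152.0]), ([491.4, -36.7], 0.4, 0.66, [113.0, 111.0, 110.0]), ([398.3, -437.0], 0.05, 0.48, [46.0, 84.0, 176.0])]
now [ 548.7 -211.   256. ] phi 1.552 w 46.9
(545.7, -211.2, 87, 1.55) -> [-0.0017, -0.0149, 0.8449] turn 0.0012
```

View pics/w10.png

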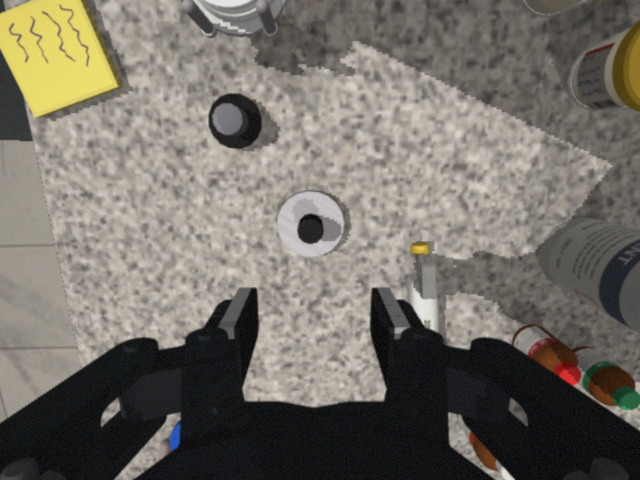

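Request:
{"name": "play_rows", "arguments": {"motion": [[[0.1,-0.002,-0.015,0.1,0.095],[0.1,-0.002,-0.015,0.2,0.19],[0.1,-0.002,-0.015,0.3,0.285],[0.1,-0.002,-0.015,0.4,0.38],[0.1,-0.002,-0.015,0.5,0.475],[0.1,-0.002,-0.015,0.55,0.57],[0.1,-0.002,-0.015,0.55,0.665],[0.1,-0.002,-0.015,0.55,0.76],[0.1,-0.002,-0.015,0.55,0.855],[0.1,-0.002,-0.015,0.6,0.95],[0.1,-0.002,-0.015,0.68,1],[0.1,-0.002,-0.015,0.76,1],[0.1,-0.002,-0.015,0.815,1],[0.1,-0.002,-0.015,0.825,1],[-0.8,-0.002,-0.015,0.825,1],[-0.8,-0.002,-0.015,0.825,1],[-0.8,-0.002,-0.015,0.825,1],[-0.8,-0.002,-0.015,0.825,1],[-0.8,-0.002,-0.015,0.825,1],[-0.8,-0.002,-0.015,0.825,1]]], "force": 20}}

```text
time_s: 60.8
tool_pos: [545.9, -212.8, 91.4]
ee_rot: [3.141, -0.033, 0.001]
force: [-0.4, -0.2, 2.6]
gripper_width: 20.7
gripper_force: 20.1
```

Request:
{"name": "play_rows", "arguments": {"motion": [[[0,0,0,0,0],[0,0,0,0,0],[0,0,0,0,-0.05],[0,0,0,0,-0.14],[0,0,0,0,-0.23],[0,0,0,0,-0.32],[0,0,0,0,-0.41],[0,0,0,0,-0.5],[0,0,0,0,-0.59],[0,0,0,0,-0.68],[0,0,0,0,-0.77],[0,0,0,0,-0.86],[0,0,0,0,-0.95],[0,0,0,0,-1],[0,0,0,0,-1],[-0.8,0,0,0,-1],[-0.8,0,0,0,-1],[-0.8,0,0,0,-1],[-0.8,0,0,0,-1],[-0.8,0,0,0,-1]]], "force": 60}}

```text
time_s: 62.8
tool_pos: [545.7, -212.7, 91.1]
ee_rot: [2.245, 2.198, 0.0]
force: [-0.0, 0.9, 2.4]
gripper_width: 19.5
gripper_force: 58.9
```

```bash
python3 go.py
```

```text
[-0.   0.9  2.4] 58.94864201545715
A
now [ 545.7 -212.7   91.1] phi 1.55 w 19.5
(503.7, 105.7, 200, 1.55) -> [1.5872, -0.2435, -0.5447] turn -0.0002
(503.7, 105.7, 182, 1.55) -> [1.5872, -0.2435, -0.4547] turn -0.0002
(503.7, 105.7, 118.4, 1.55) -> [1.5872, -0.2435, -0.1367] turn -0.0002
(503.7, 105.7, 134.4, 1.55) -> [1.5872, -0.2435, -0.2167] turn -0.0002
B
now [ 545.7 -212.7   91.1] phi 1.55 w 19.5
(500.8, -34.2, 200, 1.55) -> [0.8875, -0.2432, -0.5447] turn -0.0002
(500.8, -34.2, 182, 1.55) -> [0.8875, -0.2432, -0.4547] turn -0.0002
(500.8, -34.2, 118.4, 1.55) -> [0.8875, -0.2433, -0.1367] turn -0.0002
(500.8, -34.2, 134.4, 1.55) -> [0.8875, -0.2433, -0.2167] turn -0.0002
```

Request:
{"name": "play_rows", "arguments": {"motion": [[[-0.8,0,0,-0.15,0],[-0.8,0,0,-0.35,0],[-0.8,0,0,-0.55,0],[-0.8,0.05,-0.02,-0.65,0],[-0.8,0.2,-0.06,-0.65,0],[-0.8,0.4,-0.12,-0.65,0],[-0.8,0.6,-0.18,-0.65,0],[-0.8,0.8,-0.22,-0.65,0],[-0.8,0.888,-0.243,-0.65,0],[-0.8,0.888,-0.243,-0.65,0],[-0.8,0.888,-0.243,-0.65,0],[-0.8,0.888,-0.243,-0.65,0]]]}}

```text
time_s: 64.0
tool_pos: [501.5, -35.1, 220.9]
ee_rot: [2.245, 2.196, 0.0]
force: [0.6, 0.5, -1.5]
gripper_width: 19.5
gripper_force: 58.8
```

Request:
{"name": "play_rows", "arguments": {"motion": [[[-0.8,0,0,0.06,0],[-0.8,0,0,0.12,0],[-0.8,0,0,0.16,0],[-0.8,0,0,0.19,0],[-0.8,0,0,0.21,0],[-0.8,0,0,0.23,0],[-0.8,0,0,0.24,0],[-0.8,0,0,0.245,0],[-0.8,0,0,0.245,0],[-0.8,0,0,0.245,0]]]}}

```text
time_s: 65.0
tool_pos: [500.8, -34.2, 172.5]
ee_rot: [2.244, 2.198, 0.0]
force: [-0.8, -1.5, 4.5]
gripper_width: 19.9
gripper_force: 59.2
```

Release, rise, and back off to one side to look.

Request:
{"name": "play_rows", "arguments": {"motion": [[[0,0,0,0,0],[0,0,0,0,0],[0,0,0,0,0],[0,0,0,-0.1,0],[0,0,0,-0.3,0],[0,0,0,-0.5,0],[0,-0.05,0,-0.7,0],[0,-0.1,0,-0.7,0],[0,-0.1,0,-0.7,0],[0,-0.1,0,-0.7,0],[0,-0.1,0,-0.7,0]]]}}

```text
time_s: 66.1
tool_pos: [499.4, -53.6, 310.3]
ee_rot: [-2.242, -2.196, 0.002]
force: [-0.5, 0.1, 0.6]
gripper_width: 42.8
gripper_force: 0.0
```

Run:
```python
from h import *
print(pose()[1])
a=Cam("wrist").im[0:400,100:540]; b=Cam("scene").im[200:340,200:400]
b=cv2.resize(b,(571,400),interpolation=cv2.INTER_CUBIC)[:, :350]
cv2.imwrite("pics/f.png",np.hstack([a,b])[:,:,::-1])
```

```text
[499.4415808  -53.5667729  310.27605903]
```

View pics/f.png

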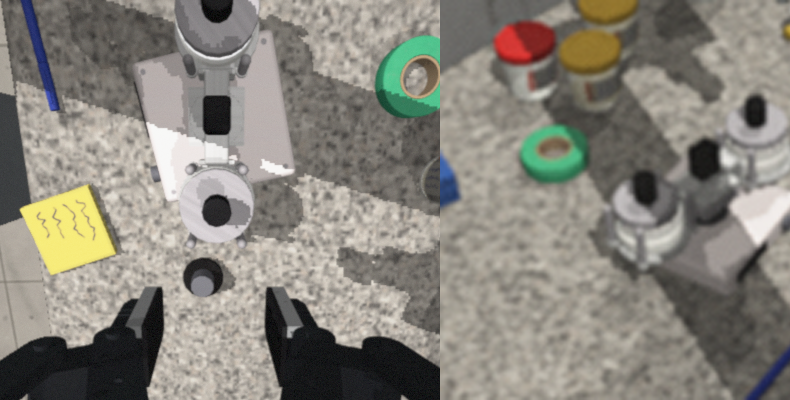

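The picture shows both stacks flat in the cups with the weights on top. The rotor is home and the plug stands at (203,275), clear of the unit.

```bash
python3 -c "
from rig import bot; print(bot.finish_job())"
```

```text
the job is handed in; nothing more can be done
None
```

The job is handed in; the result was not reported back. The plug is on the worktop about 160 mm from the hub, the rotor is fully home, and each cup holds two dishes with a weight flat on top.

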